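Clip the gold microphone to the swing arm and lock it with the torque knob

TASK

Swing the steel arm out from the wall until it meets its stop, then lift the gold microphone out of the black rubber cradle and lay it gently in the arm's end clip, its plain round body across both yokes and its grille pointing outward, away from the pivot. Then turn the red clamp knob clockwise until it clicks past its detent and stays locked against its stop, and let go. Do not drop the microphone, and leave the tan foot, the pop shield and the two hex wrenches where they are.

Things in the scene. Friction and masses are not known exactly. Their poses are not given: they have to be found in the camera images.
- pivot (a point): the arm's vertical pivot axis, 96 mm above the shelf, on a dark post 129 mm high fixed to a low white wall rail (460 mm long, 81 mm high, its face 130 mm behind the pivot). x axis into the wall; the folded arm runs along -y, parallel to the wall. The rail stands in another place and a little turned each time, and does not move
- swing_arm (a joint): swing of the steel arm about the pivot, rad: 0 = folded along the wall, growing as its end comes out towards the robot (clockwise from above), 0.95 = hard stop, fully out. Starts between 0 and 0.35. Stiff hinge (0.35 N m of friction): it stays where it is left
- bar_grip (a point): point on the axis of the arm's square steel bar (20 mm wide, 22 mm high, top 107 mm above the shelf), 110 mm from the pivot, where it can be pinched from above; bare bar from 30 to 160 mm from the pivot. x axis outward along the arm, y level, to the left of that (the wall side), z up. The arm's underside is 83 mm above the shelf
- clip_seat (a point): where the microphone's axis must lie in the end clip: 220 mm out from the pivot, 40 mm to the bar's -y side, 145 mm above the shelf. x axis outward along the arm = where the grille must point; y, z as for bar_grip. Two rubber-lined yokes, 12 mm wide, are centred 36 mm to either side along x, with 60 mm of free space between them for fingers, down to 120 mm above the shelf
- fixed_jaw (a point): midway between the yokes' two fixed jaws, on their face level, 18 mm from clip_seat on its -y side, 145 mm above the shelf; the jaws end 158 mm above the shelf. Axes as for clip_seat. The yoke floors slope down towards this side, so a body laid in rolls by itself to these jaws and then lies 145 mm high (its axis)
- sliding_jaw (a point): midway between the two pads of the sliding jaw, on their face level, 145 mm above the shelf, on the +y side of clip_seat; pads end 166 mm above the shelf. Axes as for clip_seat. With the knob at 0 the throat is 47 mm wide at the pads' top for the 36 mm body. Between the yokes the jaw's crossbar is low (top 119 mm above the shelf) and 40 mm or more from the seat axis
- knob_grip (a point): point on the vertical axis of the clamp knob, 183 mm above the shelf, 90 mm to the +y side of clip_seat, where its red grip bar is to be pinched. The upright bar is 62 mm long, 15 mm thick and stands from 156 to 198 mm above the shelf on a round black 56 mm skirt; this point's x axis runs along the bar (white line towards +x) and turns with the knob; with the clip open it is parallel to the arm
- clamp_knob (a joint): turn of the clamp knob, rad, clockwise from above: 0 = clip open, 1.25 = hard stop, locked. It starts at 0, held there by a spring; the spring resists with up to about 0.25 N m and is crested at 1.0 rad, after which the knob clicks over to its stop by itself and stays; let go before that, it springs back. Turning it pushes the sliding jaw up to 19 mm towards the fixed jaw
- mic: gold microphone, 193 mm long plus a short steel plug end, about 0.36 kg (0.29 to 0.47). Origin on its axis at the balance point; x axis along it towards the grille. Plain round body 36 mm in diameter from x = -75 to +55 mm, paler round grille 46 mm in diameter from x = 55 to 118 mm. It starts lying level in the rubber cradle, axis 62 mm above the shelf
- mic_grille (a point): centre of the microphone's grille, 88 mm from its origin towards the grille end
- shock_cradle: heavy black rubber storage cradle, fixed, 124 x 86 mm, origin under its centre, x axis along the microphone lying in it. Two V ribs, 14 mm wide, 36 mm to either side of the centre, up to 79 mm high, with 58 mm of free space between them above the 18 mm base
- foot: tan plastic stand foot, disc 116 mm in diameter and 22 mm high with an upright 22 mm stub, 110 mm high in all; origin under its centre. Leave alone
- pop_shield: dark pop shield on a 96 mm round foot, upright round disc 110 mm in diameter across its y axis, 173 mm high in all; origin under its centre. Leave alone
- hex_wrench_a: L-shaped aluminium hex wrench lying flat, 140 x 47 mm, 10 mm thick; origin under the middle of its long leg. Leave alone
- hex_wrench_b: L-shaped aluminium hex wrench lying flat, 110 x 46 mm, 8 mm thick; origin under the middle of its long leg. Leave alone
There are look-alikes about, which are no part of the job. What is shaped like the mic but turquoise is not meant.

How it is judged:
By the outcome, as a careful person would: the job done as asked, in the order asked, and still so for the second after the job is handed in, with the robot touching nothing.
It also fails if it takes over 72 s, if anything falls off the work surface, if the arm or the gripper's body presses on something with over 40 N, if the wrist force passes 120 N, or if a joint passes its speed limit or range.

ROBOT

A 7-joint arm with a two-finger parallel gripper is mounted at the origin on the work surface. World frame = base frame: x ahead of the robot, y to its left, z up, the work surface at z = 0. Lengths are in m, angles in rad, forces in N, time in s.
With the tool pointing down it reaches from about 0.425 to 0.925 m from the base axis. Payload 6.8 kg.
Tool frame: the origin (TCP) lies on the centre line of the jaws, within the pads' length; the fingertips stand 8 mm ahead of it and the grasp point (between the pads) lies 11 mm behind it (r.finger_overhang is the distance from the TCP to the fingertips, in m); x points along the fingers, z is the direction in which the jaws open and shut, and the axes are right-handed (so a half turn about x gives the same grasp; the last joint's range is limited). The gripper opens to 85 mm and grips with 20 to 120 N. Pads are 22 mm wide; open, the fingers measure 114 mm over their backs; the gripper's body (76 mm by 85 mm) begins 54 mm behind the grasp point. The pads swing forward as they close: fully open they stand 13 mm farther back than shut.
Start: joints at [1.147, 0.477, 0.022, 1.555, -0.011, 1.109, -0.083], TCP at [0.21, -0.642, 0.239] pointing down, gripper open.
Joint ranges: [-2.96, 2.96], [-0.34, 2.1], [-1.41, 1.46], [0.24, 2.44], [-1.37, 4.51], [0.17, 1.92], [-2.96, 2.96]. Speed limits (rad/s): [2.39, 2.39, 3.14, 3.14, 3.14, 3.14, 3.14].

INTERFACE

Orientations are given as a rotation vector (axis times angle).
In Python, from bench import r gives the robot as it stands. The module is installed in compiled form; this text tells all that it offers.
- The arm moves only by the tool play_rows, never from a script. Its argument "plan" is a list of rows, each a list of 5 numbers: the opening, from -1 (shut) to 1 (fully open), then the shift along the world's x, y, z in m, then the turn about the world's z in rad. A call has 1 to 10 rows; each row is the pose to reach, as a shift and turn from the pose commanded when the call began; what a row does not reach only later rows make up. A row lasts 1/10 s, in which the tool goes at most 50 mm and 8.59 degrees, less where a joint would pass 70% of its speed; a pose out of reach is approached as far as the arm can. A call with a gripper value outside its range is refused whole. The fingers move at their own pace and stop on an object; "force" is the grip in N (left out, the last holds). Time passes only in rows, so rows that repeat a pose let the fingers close. It gives the time, the measured TCP pose, the force and the opening at its end, in the units of the state.
- r.get_obs(): the state, without advancing time (a new reading comes with each control period).
- r.grab_frame(name): name is "side" or "top"; returns a dict with "pixels" (400x640x3 uint8, blue, green, red), "z_map" (400x640 float32, m along the optical axis (not along the pixel's ray), 0 where there is no reading), "vfov" (degrees; the focal length in pixels is half the picture's height over the tangent of half this angle, whatever the lens; pixels are square), "cx", "cy" (the principal point, pixels), "R" (3x3) and "t" (3): a world point X has camera coordinates R X + t. Camera axes: x right, y down, z forward; pixel columns grow to the right and rows downward; lengths in m; the calibration is good to about 2 mm. A picture is of the moment at which its call begins.
- r.hand_in(): hands the job in, once; it reports no verdict.
Trained networks look in a picture, given as the dict that the camera call returned (one of the last four; its "shot" number tells which), for a name from the list of things; names that differ only in an ending like _2 or _b are one class to them, and where a whole thing is asked for, a point or a joint stands for the part that bears it (a point fixed in the world has none). Each returns a list of dicts, best first, with "conf" (0 to 1); they miss things now and then, are a little off and sometimes report something else, mostly with a low value. They report only what shows in the picture. A call takes as long as a camera call. They do not tell look-alikes from the thing itself.
- r.outline_of(picture, label): "mask" (400x640 bool, what is visible of it) and "bbox" ([left, top, right, bottom] as shares, 0 to 1, of the picture: columns of its width, rows of its height, round what is visible of it).
- r.pinpoint(picture, label): "position" ([column, row] as shares, 0 to 1, of the picture: columns of its width, rows of its height: a listed point, or the origin of a listed thing).
The state is a dict: "clock": time; "joints": joint angles; "qvel": joint speeds; "tau": joint torques, N m; "tcp_pos": TCP position; "orientation": TCP orientation; "contact_force": force on the tool from outside, world axes, zero at the start; "moment": the same for the moment, N m; "grip_width": finger opening in m.
Only numpy, scipy, OpenCV 4.12 (cv2) and the standard library are available. Lean on these libraries where they do the work, as an engineer would, in place of code of your own. Each camera call takes 0.05 s, during which the arm holds its last target.

## Working session

There is one attempt and no reset: what is moved stays moved. The work goes in short steps, Python scripts to look and compute and a tool call to move; the robot and the scene stay as the last step left them, time stands still between calls to the robot, and variables do not carry over. Pictures are saved under pics/ and viewed, and the job is handed in when it is done.

Besides the shell and the picture viewer there is one more tool, called after "Emit:" as name([rows], argument=value, ...), one row to a line, values as JSON. play_rows: Moves the arm, as the interface text tells. Its arguments: {"type":"object","properties":{"plan":{"type":"array","items":{"type":"array","items":{"type":"number"}}},"force":{"type":"number"}},"required":["plan"]}

```bash
mkdir -p pics; cat > h.py <<'E'
import numpy as np, cv2
from bench import r
def f_of(p): return p["pixels"].shape[0]/2/np.tan(np.radians(p["vfov"])/2)
def ray(p,u,v):
    f=f_of(p); d=np.array([(u-p["cx"])/f,(v-p["cy"])/f,1.0]); R=np.array(p["R"]); return -R.T@np.array(p["t"]), R.T@d
def at_z(p,u,v,z):
    o,d=ray(p,u,v); return o+d*(z-o[2])/d[2]
def cloud(p):
    f=f_of(p); z=p["z_map"]; v,u=np.mgrid[0:z.shape[0],0:z.shape[1]]
    c=np.stack([(u-p["cx"])/f*z,(v-p["cy"])/f*z,z],-1)
    w=(c-np.array(p["t"]))@np.array(p["R"]); w[z<=0]=np.nan; return w
def proj(p,X):
    c=np.array(p["R"])@np.array(X)+np.array(p["t"]); f=f_of(p); return c[0]/c[2]*f+p["cx"],c[1]/c[2]*f+p["cy"]
E
python3 - <<'E'
from h import *
np.set_printoptions(precision=4,suppress=True)
o=r.get_obs(); print(o)
for n in("top","side"):
    p=r.grab_frame(n); cv2.imwrite(f"pics/{n}0.png",p["pixels"]); print(n,p["vfov"],p["cx"],p["cy"],-np.array(p["R"]).T@np.array(p["t"]))
    w=cloud(p)
    for l in ["pivot","bar_grip","clip_seat","fixed_jaw","sliding_jaw","knob_grip","mic","mic_grille","shock_cradle","foot","pop_shield","hex_wrench_a"]:
        for d in r.pinpoint(p,l)[:3]:
            u,v=d["position"][0]*640,d["position"][1]*400
            print(l,round(d["conf"],2),round(u),round(v), w[min(int(v),399),min(int(u),639)])
E
```

```text
{'clock': 0.0, 'joints': array([ 1.1469,  0.4778,  0.0223,  1.5565, -0.0115,  1.1093, -0.0831]), 'qvel': array([-0.0011,  0.0001, -0.0013,  0.0004,  0.0009,  0.0001,  0.0004]), 'tau': array([  0.0002, -59.6463,   1.6077, -28.1199,   0.0124,   0.0093,
        -0.    ]), 'tcp_pos': array([ 0.2094, -0.6411,  0.2383]), 'orientation': array([ 0.9746,  1.3438, -0.9729]), 'contact_force': array([ 0.0979, -0.2326, -0.0282]), 'moment': array([-0.0381,  0.0365,  0.0315]), 'grip_width': 0.0854430734392511}
top 56.89756054088759 318.4576481219277 199.02413035110843 [ 0.3762 -0.0566  1.3309]
pivot 0.71 257 165 [0.6661 0.182  0.1278]
pivot 0.66 324 226 [ 0.4761 -0.0469  0.0078]
bar_grip 0.78 283 179 [0.6476 0.1052 0.0042]
clip_seat 0.77 302 206 [0.5355 0.027  0.1022]
fixed_jaw 0.91 301 214 [0.505  0.033  0.1035]
sliding_jaw 0.69 255 164 [0.6689 0.185  0.1304]
sliding_jaw 0.59 307 200 [0.5557 0.0137 0.1041]
knob_grip 0.48 314 182 [ 0.5992 -0.0126  0.1973]
mic 0.83 450 251 [ 0.392  -0.4818  0.0273]
mic 0.82 402 219 [ 0.4931 -0.3067  0.0844]
mic 0.58 360 271 [ 0.3204 -0.1722  0.0376]
mic_grille 0.91 
[... 767 characters left out ...]
 174 [ 0.5011 -0.3052  0.0804]
clip_seat 0.28 383 179 [ 0.4252 -0.3166  0.0727]
fixed_jaw 0.96 311 209 [ 0.5402 -0.0104  0.1086]
sliding_jaw 0.46 304 201 [ 0.5776 -0.0382  0.1062]
knob_grip 0.75 295 181 [ 0.5952 -0.0147  0.1929]
mic 0.87 363 177 [ 0.4911 -0.3012  0.0732]
mic 0.81 407 170 [ 0.3866 -0.4861  0.0268]
mic 0.58 397 224 [ 0.3131 -0.1575  0.0363]
mic_grille 0.95 426 169 [ 0.3164 -0.5066  0.0416]
mic_grille 0.7 382 176 [ 0.432  -0.3213  0.0847]
shock_cradle 0.84 359 194 [ 0.4901 -0.273   0.0167]
foot 0.51 299 204 [ 0.5754 -0.0058  0.1213]
pop_shield 0.78 244 346 [0.4816 0.4005 0.0221]
hex_wrench_a 0.65 309 282 [0.4462 0.161  0.0106]
hex_wrench_a 0.62 335 233 [ 0.4776 -0.0508  0.0112]
```

View pics/top0.png

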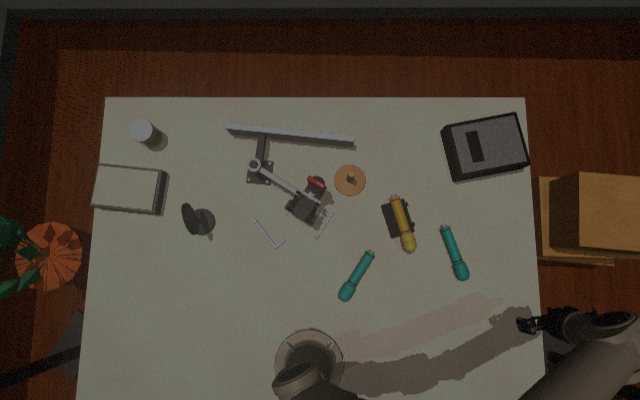

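View pics/side0.png

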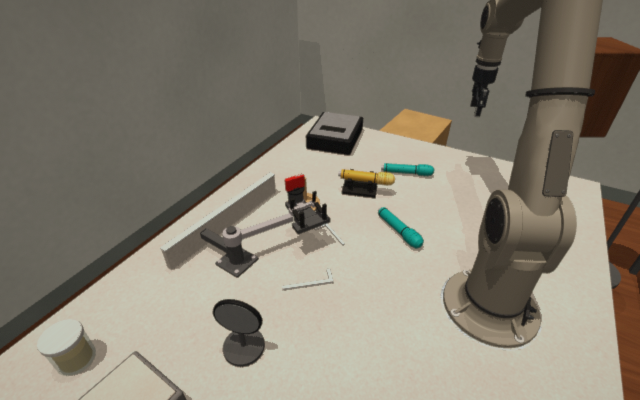

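```bash
python3 - <<'E'
import cv2
a=cv2.imread("pics/top0.png");cv2.imwrite("pics/top0c.png",cv2.resize(a[110:310,220:490],None,fx=2.9,fy=2.9,interpolation=cv2.INTER_CUBIC))
E
```

```text
(no output)
```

View pics/top0c.png

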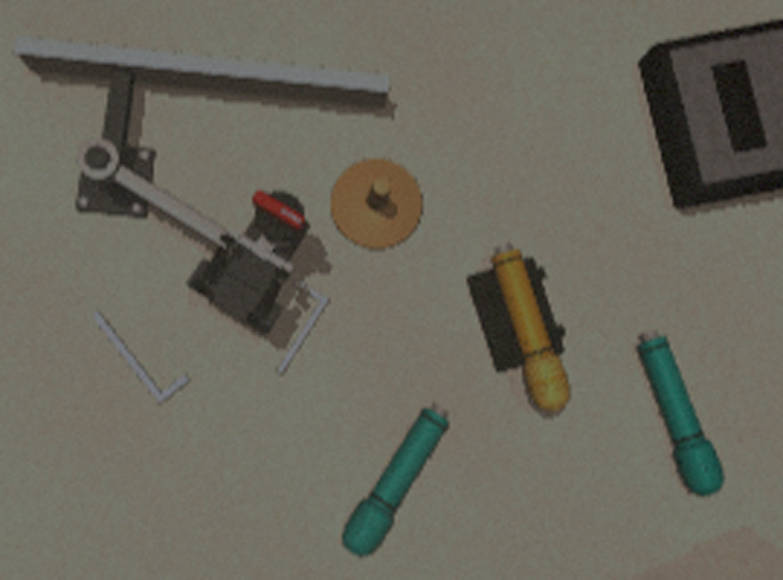

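The gold mic is at top pixel (402,219) in the black cradle. The turquoise look-alikes are at (360,271) and (450,251), so they're out. Next I'll measure the geometry.

```bash
cat > meas.py <<'E'
from h import *
np.set_printoptions(precision=4,suppress=True)
def pca(P):
    c=P.mean(0); u,s,vt=np.linalg.svd(P-c,full_matrices=False); return c,vt[0],s/np.sqrt(len(P))
def arm(p,w,piv):
    z=w[...,2]; d=np.linalg.norm(w[...,:2]-piv,axis=-1)
    m=(abs(z-.107)<.006)&(d>.03)&(d<.16)
    P=w[m][:,:2]; P=P[np.isfinite(P).all(1)]
    c,v,s=pca(P); v*=np.sign(v@(c-piv)); return len(P),c,v,s
E
python3 - <<'E'
from meas import *
for n in("top","side"):
    p=r.grab_frame(n); w=cloud(p); z=w[...,2]
    print(n)
    # rail
    m=(abs(z-.081)<.006)&(w[...,0]>.7)&(w[...,0]<.9)&(w[...,1]<.4)&(w[...,1]>-.25)
    P=w[m][:,:2]; c,v,s=pca(P); t=(P-c)@v; print("rail",len(P),c,v,s,t.min(),t.max())
    m=(abs(z-.129)<.006)&(np.linalg.norm(w[...,:2]-[.66,.19],axis=-1)<.05)
    P=w[m]; print("post",len(P),P.mean(0),(P.min(0)+P.max(0))/2); piv=((P.min(0)+P.max(0))/2)[:2]
    print("arm",arm(p,w,piv))
    hsv=cv2.cvtColor(p["pixels"],cv2.COLOR_BGR2HSV)
    g=(hsv[...,0]>15)&(hsv[...,0]<35)&(hsv[...,1]>120)&(abs(w[...,0]-.46)<.13)&(abs(w[...,1]+.31)<.12)&(z>.03)
    P=w[g]; c,v,s=pca(P); v*=-np.sign(v[0]); t=(P-c)@v; print("mic",len(P),c,v,s,c+v*t.min(),c+v*t.max(), P[:,2].max())
    red=((hsv[...,0]<8)|(hsv[...,0]>172))&(hsv[...,1]>150)&(abs(w[...,0]-.6)<.08)&(abs(w[...,1]+.015)<.08)&(z>.185)
    P=w[red]; c,v,s=pca(P); print("knob",len(P),c,v,s,P[:,2].max())
    b=(z>.01)&(z<.083)&(p["pixels"].max(-1)<60)&(abs(w[...,0]-.49)<.12)&(abs(w[...,1]+.3)<.12)
    P=w[b&(z<.025)]; print("cradle base",len(P), cv2.minAreaRect(P[:,:2].astype(np.float32)))
    for l in("mic","mic_grille"):
        for d in r.pinpoint(p,l):
            u,v=d["position"][0]*640,d["position"][1]*400; X=at_z(p,u,v,.062)
            if abs(X[1]+.31)<.08: print(l,d["conf"],X)
    for l,zz in(("knob_grip",.183),("clip_seat",.145),("fixed_jaw",.145),("pivot",.096),("bar_grip",.096),("sliding_jaw",.145)):
        for d in r.pinpoint(p,l)[:1]:
            u,v=d["position"][0]*640,d["position"][1]*400; print(l,d["conf"],at_z(p,u,v,zz))
E
```

```text
top
rail 794 [0.7965 0.0772] [0.103  0.9947] [0.1327 0.0067] -0.2274446841532521 0.2321238477872191
post 54 [0.6688 0.1921 0.1282] [0.668  0.1914 0.1287]
arm (221, array([0.6182, 0.1106]), array([-0.5259, -0.8506]), array([0.0374, 0.0058]))
mic 579 [ 0.4773 -0.3138  0.0758] [-0.9575 -0.2876  0.0217] [0.0538 0.0107 0.005 ] [ 0.5707 -0.2857  0.0737] [ 0.3881 -0.3406  0.0779] 0.08829563879959255
knob 65 [ 0.5985 -0.017   0.1959] [-0.5493 -0.8356 -0.0068] [0.016  0.0045 0.0025] 0.20151033022414427
cradle base 366 ((0.48094049096107483, -0.2587795853614807), (0.12665298581123352, 0.20332106947898865), 23.88056182861328)
mic 0.97 [ 0.4986 -0.3164  0.062 ]
mic_grille 0.77 [ 0.4079 -0.341   0.062 ]
knob_grip 0.84 [ 0.6063 -0.0196  0.183 ]
clip_seat 0.63 [0.5195 0.0261 0.145 ]
fixed_jaw 0.73 [0.4958 0.0302 0.145 ]
pivot 0.69 [0.6699 0.1791 0.096 ]
bar_grip 0.9 [0.6277 0.0951 0.096 ]
sliding_jaw 0.51 [0.5583 0.0112 0.145 ]
side
rail 854 [0.8009 0.1101] [0.1023 0.9948] [0.1313 0.0071] -0.26126475817318245 0.1978589094141084
post 75 [0.6701 0.1938 0.1297] [0.6701 0.194  0.1287]
arm (280, array([0.6212, 0.1148]), array([-0.5268, -0.85  ]), array([0.0378, 0.0062]))
mic 523 [ 0.4757 -0.3065  0.0733] [-0.9611 -0.2754  0.0201] [0.0532 0.0106 0.0055] [ 0.5675 -0.2802  0.0714] [ 0.3868 -0.332   0.0752] 0.09027684664344698
knob 109 [ 0.5962 -0.0164  0.1948] [0.5614 0.8269 0.0319] [0.0171 0.005  0.0028] 0.2017684110949665
cradle base 388 ((0.4794962406158447, -0.2530621290206909), (0.12459214776754379, 0.1987932175397873), 24.775636672973633)
mic 0.97 [ 0.5023 -0.3322  0.062 ]
mic_grille 0.65 [ 0.4252 -0.3376  0.062 ]
knob_grip 0.72 [ 0.6006 -0.0242  0.183 ]
clip_seat 0.87 [0.5318 0.0185 0.145 ]
fixed_jaw 0.63 [0.5105 0.0317 0.145 ]
pivot 0.58 [0.6742 0.1932 0.096 ]
bar_grip 0.61 [ 0.4892 -0.2717  0.096 ]
sliding_jaw 0.67 [0.5398 0.0077 0.145 ]
```

```bash
cat > micfit.py <<'E'
from meas import *
from scipy.optimize import least_squares
def mic_pts(p,w,c,rad=.14,zmin=.03):
    hsv=cv2.cvtColor(p["pixels"],cv2.COLOR_BGR2HSV)
    g=(hsv[...,0]>15)&(hsv[...,0]<35)&(hsv[...,1]>110)&(np.linalg.norm(w[...,:2]-c,axis=-1)<rad)&(w[...,2]>zmin)
    return w[g]
def fit(P,c0,ang0,z0,lo=-.07,hi=.05):
    for it in range(3):
        e=np.array([np.cos(ang0),np.sin(ang0)]); t=(P[:,:2]-c0[:2])@e
        Q=P[(t>lo)&(t<hi)]
        def res(x):
            a=x[1]; d=np.array([np.cos(a),np.sin(a)]); n=np.array([-d[1],d[0]])
            s=(Q[:,:2]-c0[:2])@n-x[0]; h=Q[:,2]-x[2]
            return np.hypot(s,h)-.018
        s=least_squares(res,[0,ang0,z0],loss="soft_l1",f_scale=.003); 
        c0=np.array(c0[:2])+s.x[0]*np.array([-np.sin(s.x[1]),np.cos(s.x[1])]); ang0=s.x[1]; z0=s.x[2]
    e=np.array([np.cos(ang0),np.sin(ang0)]); t=(P[:,:2]-c0)@e
    return c0,ang0,z0,np.percentile(t,[0.5,99.5]),np.sqrt(np.mean(s.fun**2)),len(Q)
E
python3 - <<'E'
from micfit import *
from scipy.spatial.transform import Rotation as Rn
o=r.get_obs(); M=Rn.from_rotvec(o["orientation"]).as_matrix(); print(M, r.finger_overhang)
print("jaw yaw",np.degrees(np.arctan2(M[1,2],M[0,2])))
A=[]
for n in("top","side"):
    p=r.grab_frame(n); w=cloud(p); P=mic_pts(p,w,[.475,-.31]); A.append(P)
    c,a,z,t,e,k=fit(P,[.498,-.308],np.radians(-163.7),.062); print(n,c,np.degrees(a),z,t,e,k, "origin by mid", c+(t.mean()-.0215)*np.array([np.cos(a),np.sin(a)]))
    m=r.outline_of(p,"shock_cradle")
    if m:
        m=m[0]["mask"]; Q=w[m]; Q=Q[np.isfinite(Q).all(1)]; B=Q[Q[:,2]<.024]; print("base",len(B),cv2.minAreaRect(B[:,:2].astype(np.float32))); B=Q[Q[:,2]>.065]; print("ribs",len(B),cv2.minAreaRect(B[:,:2].astype(np.float32)) if len(B) else 0)
    cv2.imwrite(f"pics/cr_{n}.png",cv2.convertScaleAbs(cv2.resize(p["pixels"][140:270,320:490],None,fx=4,fy=4),alpha=1.6))
c,a,z,t,e,k=fit(np.vstack(A),[.498,-.308],np.radians(-163.7),.062); print("both",c,np.degrees(a),z,t,e,k,c+(t.mean()-.0215)*np.array([np.cos(a),np.sin(a)]))
E
```

```text
[[ 0.      0.9505  0.3106]
 [-0.      0.3106 -0.9505]
 [-1.     -0.      0.    ]] 0.008
jaw yaw -71.90482120281773
top [ 0.4985 -0.3096] -163.1071348394727 0.060341967891696754 [-0.0743  0.1135] 0.0019732047052166703 362 origin by mid [ 0.5003 -0.3091]
base 395 ((0.5038947463035583, -0.310598760843277), (0.12611903250217438, 0.09253392368555069), 17.25522232055664)
ribs 20 ((0.5021337270736694, -0.3072343170642853), (0.08269664645195007, 0.06788523495197296), 15.461812019348145)
side [ 0.4995 -0.3129] -162.4504875334841 0.06396567696283324 [-0.0742  0.113 ] 0.0030797302798976477 327 origin by mid [ 0.5016 -0.3122]
base 419 ((0.5021086931228638, -0.3040318489074707), (0.12127096951007843, 0.08137387782335281), 16.497661590576172)
ribs 11 ((0.49454399943351746, -0.27573221921920776), (0.08492127805948257, 0.007059857714921236), 14.637113571166992)
both [ 0.499  -0.3111] -162.64990876600365 0.061562220204938935 [-0.0744  0.1132] 0.0029126595048222167 690 [ 0.501  -0.3105]
```

View pics/cr_top.png

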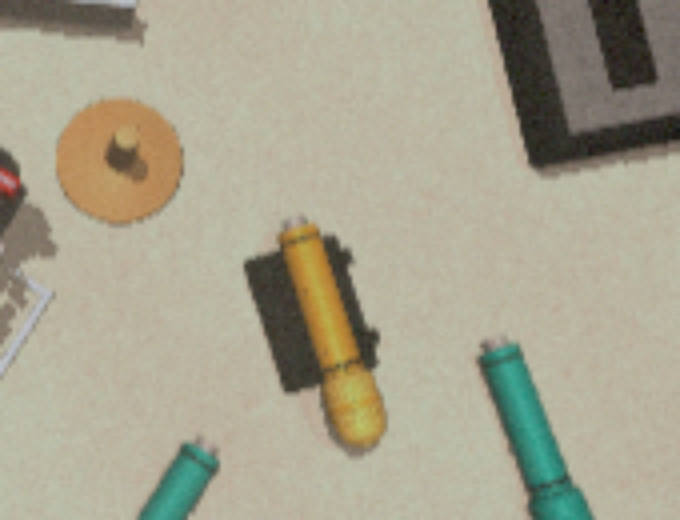

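View pics/cr_side.png

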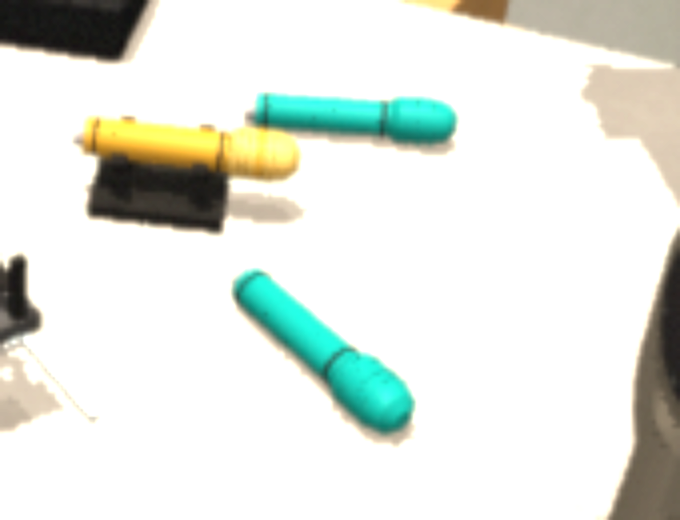

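The crop confirms the gold mic in the cradle. Its origin is about (0.500,-0.310), with the axis at -163°. First I'll travel to above the bar.

Emit:
play_rows([
  [1,0.402,0.74,0.03,0.701],
  [1,0.402,0.74,0.03,0.701],
  [1,0.402,0.74,0.03,0.701],
  [1,0.402,0.74,0.03,0.701],
  [1,0.402,0.74,0.03,0.701],
  [1,0.402,0.74,0.03,0.701],
  [1,0.402,0.74,0.03,0.701],
  [1,0.402,0.74,0.03,0.701],
  [1,0.402,0.74,0.03,0.701],
  [1,0.402,0.74,0.03,0.701],
])

```text
clock: 3.4
tcp_pos: [0.4488, -0.2008, 0.2576]
orientation: [0.434, 1.526, -0.435]
contact_force: [0.8, -0.5, -0.6]
grip_width: 0.0855
```

```bash
cat > st.py <<'E'
from h import *
from scipy.spatial.transform import Rotation as Rn
np.set_printoptions(precision=4,suppress=True)
o=r.get_obs(); M=Rn.from_rotvec(o["orientation"]).as_matrix()
print(o["clock"],o["tcp_pos"],"jaw yaw",np.degrees(np.arctan2(M[1,2],M[0,2])),"q",o["joints"],"F",o["contact_force"],"M",o["moment"],o["grip_width"])
E
python3 st.py
```

```text
3.4 [ 0.4488 -0.2008  0.2576] jaw yaw -31.763257843405242 q [ 0.6356  0.1801 -0.3834  1.941   0.0786  1.0337 -0.3368] F [ 0.8341 -0.5476 -0.6078] M [-0.0267 -0.0583 -0.0399] 0.08551704450732286
```

Emit:
play_rows([
  [1,0.162,0.3,0,0],
  [1,0.162,0.3,0,0],
  [1,0.162,0.3,0,0],
  [1,0.162,0.3,0,0],
  [1,0.162,0.3,0,0],
  [1,0.162,0.3,0,0],
  [1,0.162,0.3,0,0],
  [1,0.162,0.3,0,0],
  [1,0.162,0.3,0,0],
  [1,0.162,0.3,0,0],
])

```text
clock: 4.4
tcp_pos: [0.61, 0.0957, 0.2569]
orientation: [0.435, 1.527, -0.437]
contact_force: [-0.7, -0.4, -0.4]
grip_width: 0.0856
```

```bash
python3 st.py
```

```text
4.4 [0.61   0.0957 0.2569] jaw yaw -31.846339155787607 q [ 0.1282  0.4156 -0.5137  1.652   0.2219  1.1332 -0.9997] F [-0.673  -0.3869 -0.3572] M [-0.0265 -0.0322 -0.0113] 0.08561154293774594
```

Emit:
play_rows([
  [0.2,0.001,0.003,-0.04,0],
  [0.2,0.001,0.003,-0.08,0],
  [0.2,0.001,0.003,-0.11,0],
  [0.2,0.001,0.003,-0.135,0],
  [0.2,0.001,0.003,-0.155,0],
  [0.2,0.001,0.003,-0.168,0],
  [0.2,0.001,0.003,-0.168,0],
  [0.2,0.001,0.003,-0.168,0],
])

```text
clock: 5.2
tcp_pos: [0.6116, 0.0998, 0.0899]
orientation: [0.435, 1.526, -0.435]
contact_force: [0.3, -0.1, 0.7]
grip_width: 0.0513
```

```bash
python3 st.py
```

```text
5.2 [0.6116 0.0998 0.0899] jaw yaw -31.802993141273625 q [ 0.0728  0.5999 -0.4554  1.7867  0.3427  0.8331 -1.1017] F [ 0.2591 -0.0737  0.7069] M [ 0.0099 -0.0749  0.0291] 0.0513095640484637
```

Emit:
play_rows([
  [-1,0,0,0,0],
  [-1,0,0,0,0],
  [-1,0,0,0,0],
  [-1,0,0,0,0],
  [-1,0,0,0,0],
  [-1,0,0,0,0],
], force=25)

```text
clock: 5.8
tcp_pos: [0.6129, 0.0999, 0.0908]
orientation: [0.436, 1.523, -0.435]
contact_force: [2.3, -2.7, 6.4]
grip_width: 0.0196
```

```bash
python3 st.py; python3 - <<'E'
from h import *
p=r.grab_frame("side"); cv2.imwrite("pics/s1.png",cv2.resize(p["pixels"][120:300,200:400],None,fx=3.2,fy=3.2))
piv=np.array([.669,.1927]); a0=np.radians(-121.75); tcp=r.get_obs()["tcp_pos"][:2]
print(np.linalg.norm(tcp-piv), np.degrees(np.arctan2(*(tcp-piv)[::-1])))
p0=piv+.11*np.array([np.cos(a0),np.sin(a0)])
for d in np.arange(0,.56,.05):
    a=a0-d; print(round(d,2), piv+.11*np.array([np.cos(a),np.sin(a)])-p0)
E
```

```text
5.8 [0.6129 0.0999 0.0908] jaw yaw -31.839370055861476 q [ 0.0723  0.5992 -0.4549  1.7851  0.3434  0.8327 -1.1025] F [ 2.2515 -2.7228  6.3794] M [-0.4892 -0.2802 -0.3736] 0.019602894161595507
0.10845472364031726 -121.12219600202235
0.0 [0. 0.]
0.05 [-0.00460265  0.00300987]
0.1 [-0.00904912  0.00624601]
0.15 [-0.01332829  0.00970035]
0.2 [-0.01742946  0.01336423]
0.25 [-0.0213424   0.01722851]
0.3 [-0.02505731  0.02128352]
0.35 [-0.02856491  0.02551914]
0.4 [-0.03185643  0.02992476]
0.45 [-0.03492366  0.03448939]
0.5 [-0.03775891  0.03920162]
0.55 [-0.04035511  0.04404965]
```

View pics/s1.png

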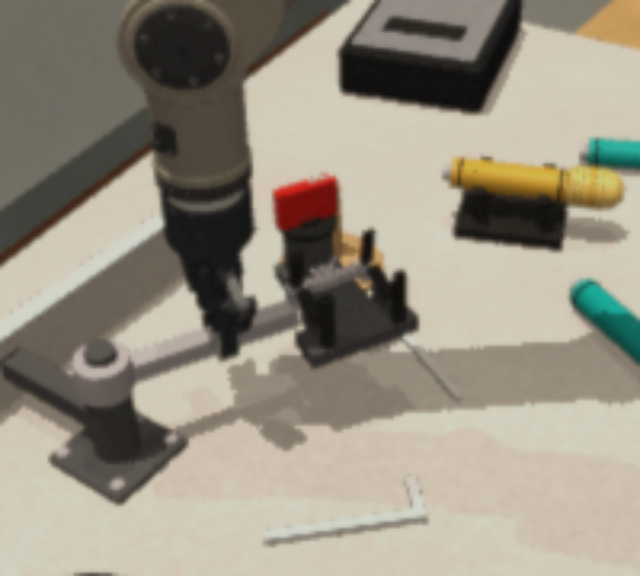

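The bar is pinched at 19.6 mm wide. Now I'll swing it along the arc.

Emit:
play_rows([
  [-1,-0.0046,0.003,0,-0.05],
  [-1,-0.009,0.0062,0,-0.1],
  [-1,-0.0133,0.0097,0,-0.15],
  [-1,-0.0174,0.0134,0,-0.2],
  [-1,-0.0213,0.0172,0,-0.25],
  [-1,-0.0251,0.0213,0,-0.3],
  [-1,-0.0286,0.0255,0,-0.35],
  [-1,-0.0319,0.03,0,-0.4],
])

```text
clock: 6.65
tcp_pos: [0.5822, 0.1295, 0.0907]
orientation: [0.749, 1.433, -0.745]
contact_force: [6.6, -4.2, 3.5]
grip_width: 0.0197
```

```bash
python3 st.py
```

```text
6.65 [0.5822 0.1295 0.0907] jaw yaw -54.89261957935359 q [-0.0466  0.55   -0.366   1.852   0.2716  0.7828 -1.5144] F [ 6.6333 -4.2236  3.496 ] M [-0.7397 -1.1958 -0.206 ] 0.0196576187809248
```

Emit:
play_rows([
  [-1,-0.0016,0.0023,0,-0.025],
  [-1,-0.0031,0.0046,0,-0.05],
  [-1,-0.0045,0.0069,0,-0.075],
  [-1,-0.0059,0.0093,0,-0.1],
  [-1,-0.0059,0.0093,0,-0.1],
])

```text
clock: 7.15
tcp_pos: [0.5772, 0.1376, 0.0908]
orientation: [0.823, 1.403, -0.819]
contact_force: [7.7, -5.9, 2.5]
grip_width: 0.0197
```

```bash
python3 st.py
```

```text
7.15 [0.5772 0.1376 0.0908] jaw yaw -60.49661947880947 q [-0.0803  0.542  -0.3423  1.8615  0.2562  0.7746 -1.6164] F [ 7.7255 -5.9041  2.4924] M [-1.1759 -1.4752  0.2271] 0.019749562121103015
```

Emit:
play_rows([
  [-1,-0.0007,0.0012,0,-0.0125],
  [-1,-0.0013,0.0024,0,-0.025],
  [-1,-0.002,0.0037,0,-0.0375],
  [-1,-0.0026,0.0049,0,-0.05],
  [-1,-0.0026,0.0049,0,-0.05],
])

```text
clock: 7.65
tcp_pos: [0.5774, 0.1379, 0.0909]
orientation: [0.86, 1.381, -0.859]
contact_force: [15.7, -15.7, -1.0]
grip_width: 0.0196
```

```bash
python3 st.py
```

```text
7.65 [0.5774 0.1379 0.0909] jaw yaw -63.415967253356456 q [-0.0958  0.5389 -0.3261  1.8638  0.2527  0.7703 -1.6669] F [ 15.6792 -15.686   -1.0182] M [-3.0019 -3.0949  1.1758] 0.019620472740763402
```

The position has stalled and the reaction is up to 22 N, so the arm is at its stop. Releasing and lifting.

Emit:
play_rows([
  [0.2,0,0,0,0],
  [0.2,0,0,0,0],
  [0.2,0,0,0,0],
  [0.2,0,0,0.04,0],
  [0.2,0,0,0.09,0],
  [0.2,0,0,0.14,0],
  [0.2,0,0,0.18,0],
  [0.2,0,0,0.18,0],
])

```text
clock: 8.45
tcp_pos: [0.5732, 0.147, 0.2757]
orientation: [0.864, 1.388, -0.85]
contact_force: [1.0, 0.8, -0.1]
grip_width: 0.0512
```

```bash
python3 st.py
```

```text
8.45 [0.5732 0.147  0.2757] jaw yaw -63.17478146860449 q [-0.0519  0.3303 -0.3853  1.7063  0.1368  1.1205 -1.5794] F [ 1.0319  0.8455 -0.1131] M [0.0123 0.0398 0.0376] 0.05121941727523928
```

Emit:
play_rows([
  [0.7,-0.073,-0.4575,0,-0.168],
  [0.7,-0.073,-0.4575,0,-0.168],
  [0.7,-0.073,-0.4575,0,-0.168],
  [0.7,-0.073,-0.4575,0,-0.168],
  [0.7,-0.073,-0.4575,0,-0.168],
  [0.7,-0.073,-0.4575,0,-0.168],
  [0.7,-0.073,-0.4575,0,-0.168],
  [0.7,-0.073,-0.4575,0,-0.168],
  [0.7,-0.073,-0.4575,0,-0.168],
  [0.7,-0.073,-0.4575,0,-0.168],
])

```text
clock: 9.45
tcp_pos: [0.4948, -0.3188, 0.268]
orientation: [0.99, 1.334, -0.995]
contact_force: [-0.7, -0.6, 0.2]
grip_width: 0.0725
```

```bash
python3 st.py; python3 - <<'E'
from micfit import *
for n in("top","side"):
    p=r.grab_frame(n); w=cloud(p)
    piv=np.array([.669,.193])
    N,c,v,s=arm(p,w,piv); print(n,N,c,np.degrees(np.arctan2(v[1],v[0])),s)
    hsv=cv2.cvtColor(p["pixels"],cv2.COLOR_BGR2HSV); z=w[...,2]
    red=((hsv[...,0]<8)|(hsv[...,0]>172))&(hsv[...,1]>150)&(abs(w[...,0]-.5)<.1)&(abs(w[...,1]-.04)<.1)&(z>.185)
    P=w[red]; c,v,s=pca(P); print("knob",len(P),(P.min(0)+P.max(0))/2,np.degrees(np.arctan2(v[1],v[0])))
    for l,zz in(("clip_seat",.145),("fixed_jaw",.145),("sliding_jaw",.145)):
        for d in r.pinpoint(p,l)[:1]:
            u,v=d["position"][0]*640,d["position"][1]*400; print(l,d["conf"],at_z(p,u,v,zz))
    cv2.imwrite(f"pics/sw_{n}.png",cv2.resize(p["pixels"][110:290,200:440],None,fx=3.2,fy=3.2))
E
```

```text
9.45 [ 0.4948 -0.3188  0.268 ] jaw yaw -73.30792927454033 q [ 0.5591  0.3147 -0.1185  1.7287  0.0441  1.102  -0.8531] F [-0.7265 -0.5878  0.1811] M [-0.0424  0.0659  0.0127] 0.0724578518345464
top 222 [0.5871 0.1456] -150.2524496973403 [0.0376 0.0058]
knob 65 [0.503  0.0406 0.1962] -150.6806982266354
clip_seat 0.77 [0.4639 0.1197 0.145 ]
fixed_jaw 0.73 [0.4522 0.1293 0.145 ]
sliding_jaw 0.46 [0.4814 0.0999 0.145 ]
side 300 [0.5875 0.1473] -150.3474033238394 [0.0373 0.0057]
knob 138 [0.5054 0.0448 0.1933] -152.91406821981343
clip_seat 0.62 [0.4697 0.1067 0.145 ]
fixed_jaw 0.75 [0.4577 0.129  0.145 ]
sliding_jaw 0.59 [0.4729 0.0829 0.145 ]
```

View pics/sw_top.png

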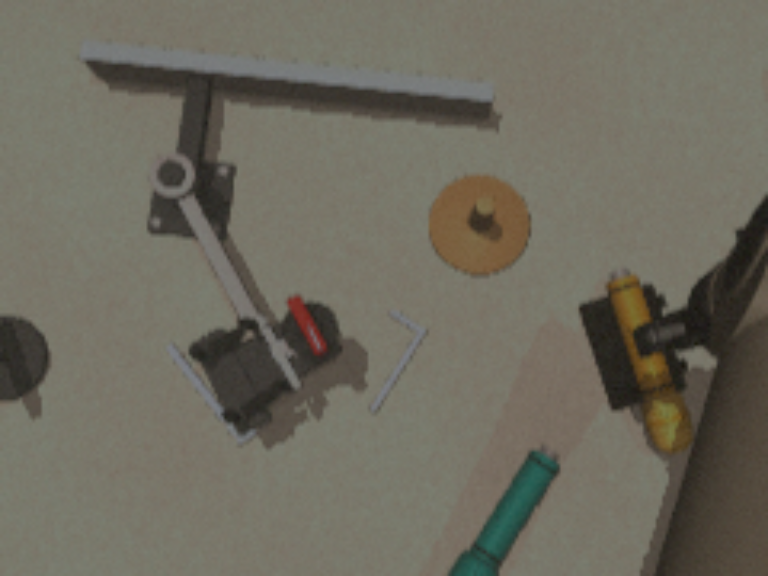

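View pics/sw_side.png

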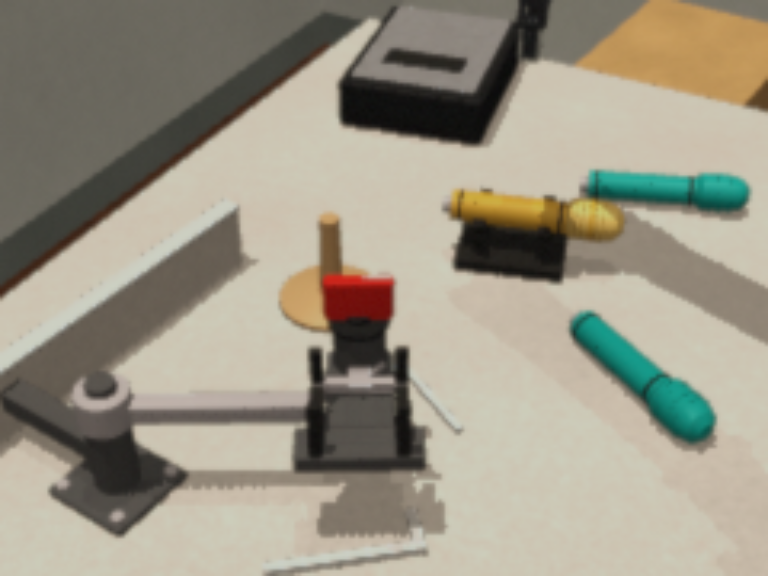

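Emit:
play_rows([
  [0.7,0,0,-0.04,0],
  [0.7,0,0,-0.08,0],
  [0.7,0,0,-0.1,0],
  [0.7,0,0,-0.1,0],
  [0.7,0,0,-0.1,0],
])

```text
clock: 10.35
tcp_pos: [0.4985, -0.3122, 0.1697]
orientation: [0.986, 1.336, -0.985]
contact_force: [0.3, -0.6, 0.3]
grip_width: 0.0726
```

```bash
python3 st.py
```

```text
10.35 [ 0.4985 -0.3122  0.1697] jaw yaw -72.80695656816137 q [ 0.5499  0.4139 -0.1234  1.8291  0.0628  0.902  -0.8728] F [ 0.3346 -0.6241  0.3001] M [-0.0373 -0.0072  0.0056] 0.07258581711439695
```

Emit:
play_rows([
  [0.7,0.002,0.0015,-0.035,0],
  [0.7,0.002,0.0015,-0.065,0],
  [0.7,0.002,0.0015,-0.09,0],
  [0.7,0.002,0.0015,-0.11,0],
  [0.7,0.002,0.0015,-0.119,0],
  [0.7,0.002,0.0015,-0.119,0],
  [0.7,0.002,0.0015,-0.119,0],
])

```text
clock: 11.05
tcp_pos: [0.501, -0.3118, 0.0517]
orientation: [0.986, 1.333, -0.986]
contact_force: [1.2, 0.9, -0.3]
grip_width: 0.0727
```

```bash
python3 st.py;  python3 - <<'E'
from h import *
p=r.grab_frame("side"); cv2.imwrite("pics/s2.png",cv2.resize(p["pixels"][60:240,300:480],None,fx=3.3,fy=3.3))
E
```

```text
11.05 [ 0.501  -0.3118  0.0517] jaw yaw -72.87666922857042 q [ 0.535   0.5759 -0.1099  1.8957  0.0962  0.6724 -0.9045] F [ 1.2103  0.8833 -0.2584] M [-0.0171  0.0153  0.0199] 0.07270111289256653
```

View pics/s2.png

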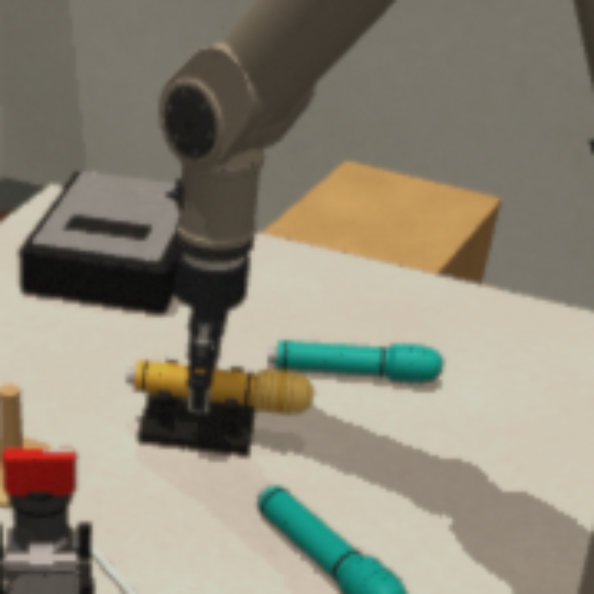

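The fingers straddle the gold mic between the ribs, at crop pixel (200,390). Closing.

Emit:
play_rows([
  [-1,0,0,0,0],
  [-1,0,0,0,0],
  [-1,0,0,0,0],
  [-1,0,0,0,0],
  [-1,0,0,0,0],
  [-1,0,0,0,0],
  [-1,0,0,0,0],
], force=50)

```text
clock: 11.8
tcp_pos: [0.5001, -0.3115, 0.051]
orientation: [0.986, 1.335, -0.986]
contact_force: [-1.5, 0.3, 4.8]
grip_width: 0.0349
```

```bash
python3 st.py
```

```text
11.8 [ 0.5001 -0.3115  0.051 ] jaw yaw -72.88645064113395 q [ 0.5351  0.5765 -0.1099  1.8968  0.0962  0.6723 -0.9046] F [-1.5344  0.2691  4.8376] M [ 0.155   0.2347 -0.0307] 0.034949340640493674
```

Emit:
play_rows([
  [-1,0,0,0.01,0],
  [-1,0,0,0.03,0],
  [-1,0,0,0.06,0],
  [-1,0,0,0.1,0],
  [-1,0,0,0.14,0],
  [-1,0,0,0.17,0],
  [-1,0,0,0.19,0],
  [-1,0,0,0.19,0],
])

```text
clock: 12.6
tcp_pos: [0.501, -0.312, 0.2434]
orientation: [0.986, 1.33, -0.985]
contact_force: [0.1, 0.3, -3.1]
grip_width: 0.0346
```

```bash
python3 st.py;  python3 - <<'E'
from micfit import *
o=r.get_obs()
for n in("top","side"):
    p=r.grab_frame(n); w=cloud(p); P=mic_pts(p,w,o["tcp_pos"][:2],.16,.18)
    c,a,z,t,e,k=fit(P,o["tcp_pos"][:2],np.radians(-162.8),.245); print(n,len(P),c,np.degrees(a),z,t,e,k)
    cv2.imwrite(f"pics/l_{n}.png",cv2.resize(p["pixels"][60:300,300:500],None,fx=2.5,fy=2.5))
E
```

```text
12.6 [ 0.501  -0.312   0.2434] jaw yaw -72.89226758927349 q [ 0.5514  0.3363 -0.1265  1.7575  0.0485  1.0453 -0.8644] F [ 0.1273  0.2911 -3.0633] M [-0.0489 -0.0239  0.0161] 0.03459847814062294
top 261 [ 0.4977 -0.2943] -169.1608085446045 0.28215870339201804 [-0.0735  0.0676] 0.03795905745417818 234
side 586 [ 0.5009 -0.3115] -163.33230926239227 0.25410745102379106 [-0.0731  0.1153] 0.005987681507878529 317
```

View pics/l_side.png

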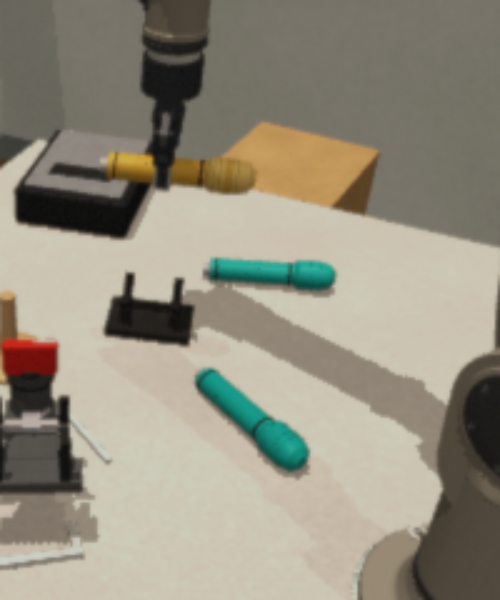

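Lifted level and centred, and the cradle is now empty. Carrying it over to the clip.

Emit:
play_rows([
  [-1,-0.004,0.043,0.01,0.022],
  [-1,-0.008,0.086,0.015,0.044],
  [-1,-0.012,0.129,0.015,0.066],
  [-1,-0.016,0.172,0.015,0.088],
  [-1,-0.02,0.215,0.015,0.11],
  [-1,-0.025,0.258,0.015,0.132],
  [-1,-0.029,0.301,0.015,0.154],
  [-1,-0.033,0.344,0.015,0.176],
  [-1,-0.037,0.387,0.015,0.198],
  [-1,-0.041,0.427,0.015,0.22],
])

```text
clock: 13.7
tcp_pos: [0.457, 0.1171, 0.2533]
orientation: [0.817, 1.414, -0.82]
contact_force: [0.2, -0.1, -3.7]
grip_width: 0.0343
```

Emit:
play_rows([
  [-1,0,0,0,0],
  [-1,0,0,0,0],
  [-1,0,0,0,0],
])

```text
clock: 14.0
tcp_pos: [0.4582, 0.1141, 0.2538]
orientation: [0.819, 1.412, -0.822]
contact_force: [0.3, 0.2, -3.6]
grip_width: 0.0347
```

```bash
python3 st.py;  python3 - <<'E'
from micfit import *
o=r.get_obs()
for n in("top","side"):
    p=r.grab_frame(n); w=cloud(p); P=mic_pts(p,w,o["tcp_pos"][:2],.16,.18)
    c,a,z,t,e,k=fit(P,o["tcp_pos"][:2],np.radians(-150.3),.265); print(n,len(P),c,np.degrees(a),z,t,e,k)
    cv2.imwrite(f"pics/c_{n}.png",cv2.resize(p["pixels"][90:290,180:400],None,fx=2.7,fy=2.7))
E
```

```text
14.0 [0.4582 0.1141 0.2538] jaw yaw -60.3667437256266 q [ 0.034   0.1585 -0.4513  1.9797  0.0808  1.0232 -1.5083] F [ 0.3129  0.1845 -3.5944] M [-0.0239 -0.0435  0.0557] 0.034747052233259836
top 200 [0.4686 0.094 ] -151.09561513037235 0.28895317208526583 [0.012  0.1151] 0.06827010709707973 19
side 1042 [0.4586 0.1133] -150.5370657756111 0.2668455299686836 [-0.0749  0.1151] 0.009137996695047638 565
```

View pics/c_side.png

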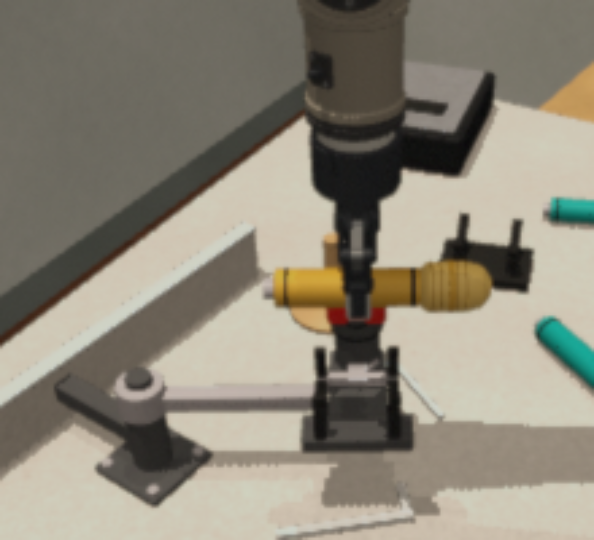

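View pics/c_top.png

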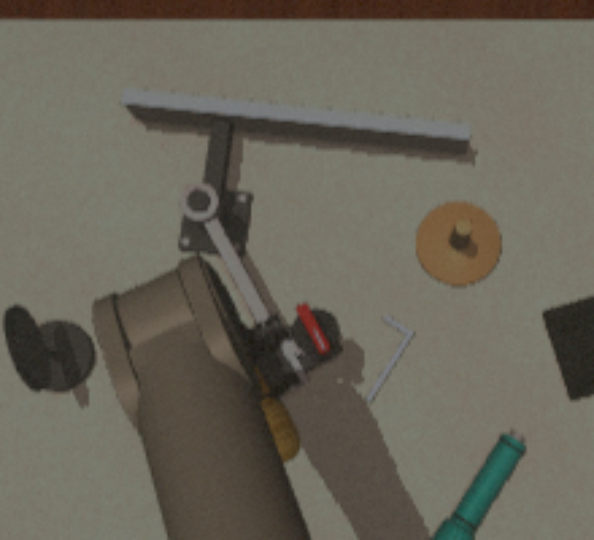

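Emit:
play_rows([
  [-1,0.001,0.001,-0.03,0],
  [-1,0.001,0.001,-0.055,0],
  [-1,0.001,0.001,-0.075,0],
  [-1,0.001,0.001,-0.09,0],
  [-1,0.001,0.001,-0.1,0],
  [-1,0.001,0.001,-0.1,0],
])

```text
clock: 14.7
tcp_pos: [0.4591, 0.1156, 0.1539]
orientation: [0.819, 1.412, -0.822]
contact_force: [-0.5, -0.3, -3.9]
grip_width: 0.0347
```

```bash
python3 st.py;  python3 - <<'E'
from h import *
p=r.grab_frame("side")
cv2.imwrite("pics/d_side.png",cv2.resize(p["pixels"][130:260,220:380],None,fx=4,fy=4,interpolation=cv2.INTER_CUBIC))
E
```

```text
14.7 [0.4591 0.1156 0.1539] jaw yaw -60.355242747848074 q [-0.0025  0.2926 -0.4357  2.0819  0.1696  0.8029 -1.594 ] F [-0.4603 -0.3014 -3.8911] M [-0.0527  0.0072 -0.0511] 0.03470827687778141
```

View pics/d_side.png

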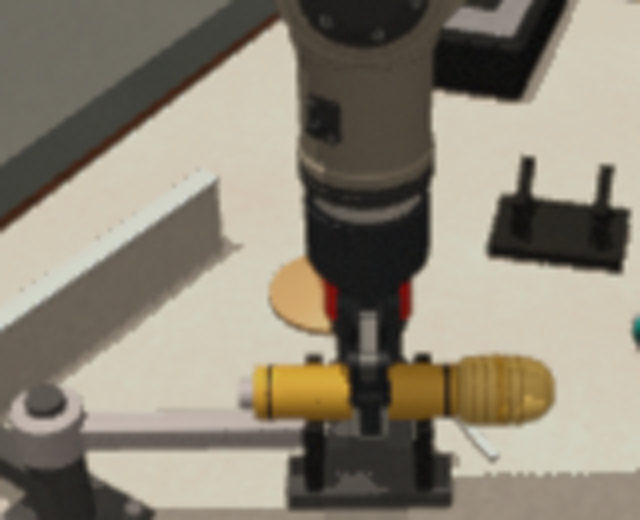

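Emit:
play_rows([
  [-1,0,0,-0.005,0],
  [-1,0,0,-0.009,0],
  [-1,0,0,-0.012,0],
  [-1,0,0,-0.014,0],
  [-1,0,0,-0.016,0],
  [-1,0,0,-0.016,0],
])

```text
clock: 15.35
tcp_pos: [0.4596, 0.1166, 0.1389]
orientation: [0.819, 1.411, -0.819]
contact_force: [-0.6, 0.7, -3.5]
grip_width: 0.0345
```

Emit:
play_rows([
  [-1,0,0,-0.001,0],
  [-1,0,0,-0.002,0],
  [-1,0,0,-0.002,0],
])

```text
clock: 15.65
tcp_pos: [0.4597, 0.1166, 0.137]
orientation: [0.819, 1.411, -0.819]
contact_force: [0.2, -0.2, -4.4]
grip_width: 0.0346
```

```bash
python3 st.py
```

```text
15.65 [0.4597 0.1166 0.137 ] jaw yaw -60.27570351384928 q [-0.0128  0.3188 -0.4291  2.0959  0.1897  0.7633 -1.6125] F [ 0.2297 -0.1662 -4.4184] M [ 0.0314 -0.0257  0.0023] 0.034626671357021986
```

Emit:
play_rows([
  [-1,0,0,-0.0005,0],
  [-1,0,0,-0.001,0],
  [-1,0,0,-0.0015,0],
  [-1,0,0,-0.0015,0],
])

```text
clock: 16.05
tcp_pos: [0.4597, 0.1166, 0.1355]
orientation: [0.819, 1.411, -0.819]
contact_force: [0.1, 0.8, -4.2]
grip_width: 0.0344
```

```bash
python3 st.py
```

```text
16.05 [0.4597 0.1166 0.1355] jaw yaw -60.271649868504 q [-0.0137  0.321  -0.4284  2.0971  0.1915  0.7601 -1.6141] F [ 0.0951  0.7608 -4.2188] M [-0.0034  0.0157  0.0333] 0.034441698369001454
```

Emit:
play_rows([
  [-1,0,0,-0.0005,0],
  [-1,0,0,-0.001,0],
  [-1,0,0,-0.001,0],
])

```text
clock: 16.35
tcp_pos: [0.4597, 0.1166, 0.1345]
orientation: [0.819, 1.411, -0.819]
contact_force: [0.5, -0.1, -3.7]
grip_width: 0.0344
```

```bash
python3 st.py
```

```text
16.35 [0.4597 0.1166 0.1345] jaw yaw -60.272751850185905 q [-0.0142  0.3227 -0.4279  2.0979  0.1926  0.7579 -1.6151] F [ 0.5275 -0.0545 -3.6925] M [-0.0223 -0.0218  0.0076] 0.034426697478433674
```

Emit:
play_rows([
  [-1,0,0,-0.0005,0],
  [-1,0,0,-0.001,0],
  [-1,0,0,-0.0015,0],
  [-1,0,0,-0.0015,0],
])

```text
clock: 16.75
tcp_pos: [0.4599, 0.1167, 0.1339]
orientation: [0.819, 1.41, -0.819]
contact_force: [-3.2, -1.6, 7.9]
grip_width: 0.0343
```

```bash
python3 st.py
```

```text
16.75 [0.4599 0.1167 0.1339] jaw yaw -60.27738223070564 q [-0.0151  0.3237 -0.4274  2.0983  0.1941  0.7564 -1.6167] F [-3.1793 -1.6189  7.8518] M [-0.2897  0.7476  0.0254] 0.0343245445139149
```

Emit:
play_rows([
  [-0.15,0,0,0.0005,0],
  [-0.12,0,0,0.0005,0],
  [-0.1,0,0,0.0005,0],
  [-0.05,0,0,0.0005,0],
  [0,0,0,0.0005,0],
  [0.05,0,0,0.0005,0],
  [0.15,0,0,0.0005,0],
  [0.15,0,0,0.0005,0],
])

```text
clock: 17.55
tcp_pos: [0.4598, 0.1166, 0.1336]
orientation: [0.819, 1.411, -0.819]
contact_force: [0.7, -0.6, -0.3]
grip_width: 0.0492
```

```bash
python3 st.py;  python3 - <<'E'
from h import *
p=r.grab_frame("side")
cv2.imwrite("pics/e_side.png",cv2.resize(p["pixels"][130:260,220:380],None,fx=4,fy=4,interpolation=cv2.INTER_CUBIC))
E
```

```text
17.55 [0.4598 0.1166 0.1336] jaw yaw -60.276939675097054 q [-0.0148  0.3241 -0.4274  2.0986  0.1937  0.7557 -1.6162] F [ 0.6748 -0.6409 -0.3095] M [-0.0074  0.0311  0.0135] 0.0491534271986066
```

View pics/e_side.png

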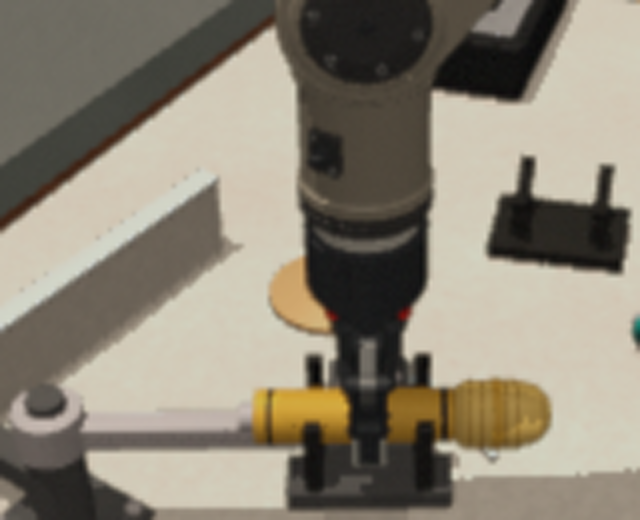

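The mic lies in the yokes behind the fixed jaw posts at crop (312,450) and (425,450). The gripper reads no load. Lifting clear.

Emit:
play_rows([
  [0.15,0,0,0.01,0],
  [0.15,0,0,0.03,0],
  [0.15,0,0,0.06,0],
  [0.15,0,0,0.1,0],
  [0.15,0,0,0.13,0],
  [0.15,0,0,0.13,0],
])

```text
clock: 18.2
tcp_pos: [0.4622, 0.1178, 0.2686]
orientation: [0.823, 1.405, -0.813]
contact_force: [0.7, 0.1, -0.0]
grip_width: 0.0495
```

```bash
python3 st.py;  python3 - <<'E'
from micfit import *
o=r.get_obs()
p=r.grab_frame("side"); w=cloud(p); P=mic_pts(p,w,[.458,.118],.16,.11)
print(fit(P,[.458,.118],np.radians(-150.3),.145))
cv2.imwrite("pics/f_side.png",cv2.resize(p["pixels"][130:260,220:380],None,fx=4,fy=4,interpolation=cv2.INTER_CUBIC))
E
```

```text
18.2 [0.4622 0.1178 0.2686] jaw yaw -60.27879853862461 q [ 0.039   0.1453 -0.4591  1.9585  0.076   1.0453 -1.5057] F [ 0.6757  0.0954 -0.0048] M [ 0.0299  0.0117 -0.0433] 0.04945242916650931
(array([0.4595, 0.1154]), np.float64(-2.6250949704932736), np.float64(0.14672679873423616), array([-0.0754,  0.112 ]), np.float64(0.010629638861936333), 617)
```

View pics/f_side.png

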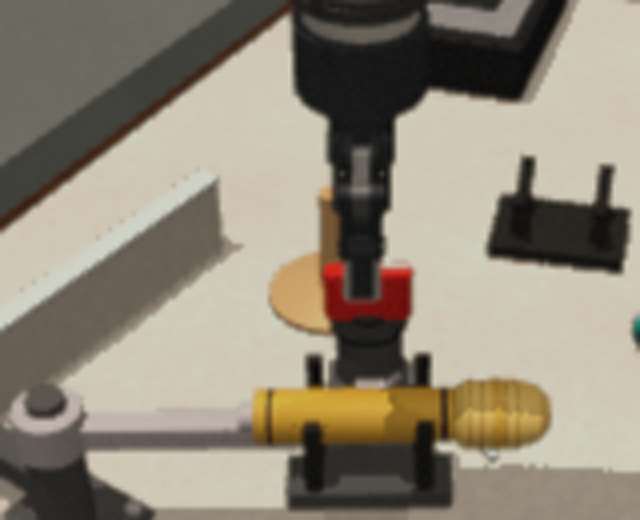

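Emit:
play_rows([
  [0.1,0.02,-0.039,0,0],
  [0.1,0.041,-0.078,0,0],
  [0.1,0.041,-0.078,0,0],
  [0.1,0.041,-0.078,0,0],
  [0.1,0.041,-0.078,0,0],
])

```text
clock: 18.75
tcp_pos: [0.4999, 0.0396, 0.2629]
orientation: [0.818, 1.413, -0.819]
contact_force: [-0.3, -0.5, 0.1]
grip_width: 0.0473
```

```bash
python3 st.py;  python3 - <<'E'
from meas import *
for n in("side","top"):
    p=r.grab_frame(n); w=cloud(p)
    hsv=cv2.cvtColor(p["pixels"],cv2.COLOR_BGR2HSV); z=w[...,2]
    red=((hsv[...,0]<8)|(hsv[...,0]>172))&(hsv[...,1]>150)&(abs(w[...,0]-.5)<.1)&(abs(w[...,1]-.04)<.1)&(z>.16)&(z<.21)
    P=w[red]
    if len(P)>9: c,v,s=pca(P[:,:2]); print("knob",len(P),(P.min(0)+P.max(0))/2,np.degrees(np.arctan2(v[1],v[0])))
    print(n,arm(p,w,np.array([.669,.1927])))
    cv2.imwrite(f"pics/g_{n}.png",cv2.resize(p["pixels"][130:260,220:380],None,fx=4,fy=4,interpolation=cv2.INTER_CUBIC))
E
```

```text
18.75 [0.4999 0.0396 0.2629] jaw yaw -60.19889225970435 q [ 0.1419  0.194  -0.391   1.912   0.0838  1.053  -1.3348] F [-0.3235 -0.5141  0.1473] M [0.0129 0.0219 0.0308] 0.047334870728862694
knob 272 [0.5054 0.0448 0.1819] -151.701653166614
side (235, array([0.6   , 0.1545]), array([-0.8781, -0.4785]), array([0.0287, 0.0059]))
top (17, array([0.6405, 0.174 ]), array([ 0.1947, -0.9809]), array([0.0066, 0.0032]))
```

View pics/g_side.png

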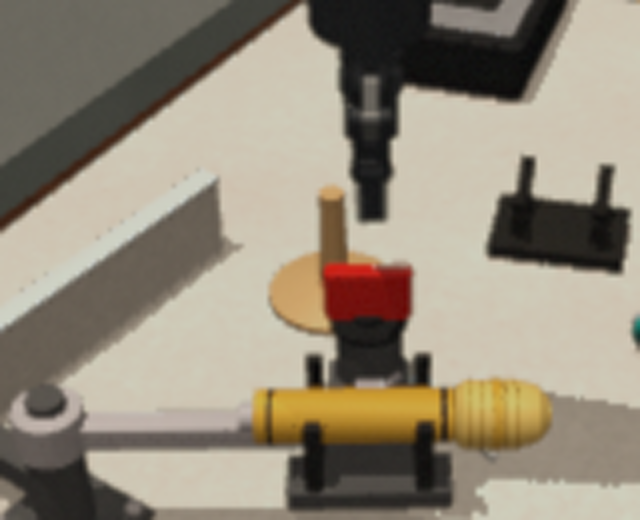

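View pics/g_top.png

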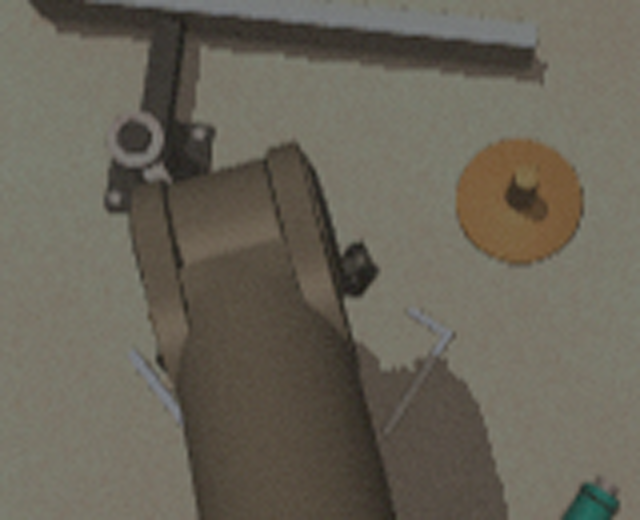

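Emit:
play_rows([
  [0.1,0.002,0.001,-0.03,0],
  [0.1,0.002,0.001,-0.055,0],
  [0.1,0.002,0.001,-0.07,0],
  [0.1,0.002,0.001,-0.08,0],
  [0.1,0.002,0.001,-0.088,0],
  [0.1,0.002,0.001,-0.088,0],
  [0.1,0.002,0.001,-0.088,0],
])

```text
clock: 19.55
tcp_pos: [0.5031, 0.0399, 0.1761]
orientation: [0.819, 1.41, -0.818]
contact_force: [0.5, -0.1, 0.2]
grip_width: 0.0472
```

```bash
python3 st.py
```

```text
19.55 [0.5031 0.0399 0.1761] jaw yaw -60.258619856678486 q [ 0.1184  0.3004 -0.3791  2.0002  0.1444  0.8655 -1.3908] F [ 0.4697 -0.1018  0.1626] M [0.011  0.0061 0.0402] 0.04724698487946008
```

Emit:
play_rows([
  [-1,0,0,-0.002,0],
  [-1,0,0,-0.002,0],
  [-1,0,0,-0.002,0],
  [-1,0,0,-0.002,0],
  [-1,0,0,-0.002,0],
  [-1,0,0,-0.002,0],
  [-1,0,0,-0.002,0],
], force=70)

```text
clock: 20.25
tcp_pos: [0.5037, 0.0384, 0.1743]
orientation: [0.82, 1.408, -0.82]
contact_force: [2.7, -4.3, 3.0]
grip_width: 0.0137
```

```bash
python3 st.py
```

```text
20.25 [0.5037 0.0384 0.1743] jaw yaw -60.347332290575814 q [ 0.1186  0.303  -0.377   2.0016  0.1474  0.8609 -1.3922] F [ 2.7383 -4.3262  3.0295] M [-0.8994 -0.3226  0.0698] 0.013723301009035356
```

Emit:
play_rows([
  [-1,0.0007,-0.0012,0,-0.08],
  [-1,0.0007,-0.0012,0,-0.16],
  [-1,0.0007,-0.0012,0,-0.24],
  [-1,0.0007,-0.0012,0,-0.32],
  [-1,0.0007,-0.0012,0,-0.4],
  [-1,0.0007,-0.0012,0,-0.48],
  [-1,0.0007,-0.0012,0,-0.56],
])

```text
clock: 20.95
tcp_pos: [0.5038, 0.0388, 0.1743]
orientation: [1.242, 1.188, -1.24]
contact_force: [-0.1, -1.4, 3.9]
grip_width: 0.0139
```

```bash
python3 st.py
```

```text
20.95 [0.5038 0.0388 0.1743] jaw yaw -92.49355763337098 q [ 0.0322  0.293  -0.2742  2.0065  0.104   0.8542 -1.9136] F [-0.1365 -1.365   3.9115] M [-0.2988  0.1076  0.3302] 0.013884512040057246
```

Emit:
play_rows([
  [-1,0,0,0,-0.08],
  [-1,0,0,0,-0.16],
  [-1,0,0,0,-0.24],
  [-1,0,0,0,-0.32],
  [-1,0,0,0,-0.4],
  [-1,0,0,0,-0.46],
  [-1,0,0,0,-0.46],
])

```text
clock: 21.65
tcp_pos: [0.5039, 0.0391, 0.1742]
orientation: [1.569, 0.929, -1.567]
contact_force: [-0.9, -0.6, 5.6]
grip_width: 0.0137
```

```bash
python3 st.py
```

```text
21.65 [0.5039 0.0391 0.1742] jaw yaw -118.72024148643801 q [-0.0386  0.2866 -0.191   2.0111  0.0711  0.8488 -2.341 ] F [-0.9077 -0.5636  5.6166] M [-0.0579 -0.0987 -0.0679] 0.013656689504801514
```

Emit:
play_rows([
  [-1,0,0,0,-0.06],
  [-1,0,0,0,-0.12],
  [-1,0,0,0,-0.18],
  [-1,0,0,0,-0.24],
  [-1,0,0,0,-0.26],
  [-1,0,0,0,-0.26],
])

```text
clock: 22.25
tcp_pos: [0.504, 0.0392, 0.1743]
orientation: [1.742, 0.75, -1.739]
contact_force: [-1.1, -0.4, 6.0]
grip_width: 0.014
```

```bash
python3 st.py
```

```text
22.25 [0.504  0.0392 0.1743] jaw yaw -133.33337966266467 q [-0.0781  0.2838 -0.1451  2.0135  0.0546  0.8462 -2.5807] F [-1.1014 -0.3884  5.9562] M [-0.1263 -0.1452  0.9212] 0.013971488084316119
```

The knob has turned 1.27 rad and the reaction moment is up to 0.92 N m, so it is against its stop. Letting go.

Emit:
play_rows([
  [0.0,0,0,0,0],
  [0.0,0,0,0,0],
  [0.0,0,0,0,0],
  [0.0,0,0,0,0],
  [0,0,0,0.03,0],
  [0,0,0,0.07,0],
  [0,0,0,0.1,0],
  [0,0,0,0.1,0],
])

```text
clock: 23.05
tcp_pos: [0.5059, 0.0389, 0.278]
orientation: [1.751, 0.745, -1.736]
contact_force: [1.0, -0.2, -0.3]
grip_width: 0.0427
```

Emit:
play_rows([
  [0,0.02,-0.05,0.02,0],
  [0,0.04,-0.1,0.02,0],
  [0,0.06,-0.15,0.02,0],
  [0,0.06,-0.2,0.02,0],
  [0,0.05,-0.25,0.02,0],
  [0,0.04,-0.3,0.02,0],
  [0,0.03,-0.35,0.02,0],
  [0,0.03,-0.38,0.02,0],
  [0,0.03,-0.38,0.02,0],
  [0,0.03,-0.38,0.02,0],
])

```text
clock: 24.05
tcp_pos: [0.5326, -0.3426, 0.2924]
orientation: [1.745, 0.747, -1.747]
contact_force: [0.9, 0.9, -0.4]
grip_width: 0.0426
```

```bash
python3 st.py;  python3 - <<'E'
from micfit import *
A=[]
for n in("side","top"):
    p=r.grab_frame(n); w=cloud(p)
    hsv=cv2.cvtColor(p["pixels"],cv2.COLOR_BGR2HSV); z=w[...,2]
    red=((hsv[...,0]<8)|(hsv[...,0]>172))&(hsv[...,1]>150)&(abs(w[...,0]-.5)<.1)&(abs(w[...,1]-.04)<.1)&(z>.185)&(z<.21)
    P=w[red]
    if len(P)>9: c,v,s=pca(P[:,:2]); print("knob",len(P),c,np.degrees(np.arctan2(v[1],v[0])))
    N,c,v,s=arm(p,w,np.array([.669,.1927])); print(n,"arm",N,c,np.degrees(np.arctan2(v[1],v[0])))
    P=mic_pts(p,w,[.458,.118],.16,.11); print("mic",fit(P,[.458,.118],np.radians(-150.3),.145))
    for l in("foot","pop_shield","hex_wrench_a"):
        for d in r.pinpoint(p,l)[:2]:
            print(l,round(d["conf"],2),at_z(p,d["position"][0]*640,d["position"][1]*400,0))
    cv2.imwrite(f"pics/h_{n}.png",cv2.resize(p["pixels"][110:270,200:400],None,fx=3.8,fy=3.6,interpolation=cv2.INTER_CUBIC))
E
```

```text
24.05 [ 0.5326 -0.3426  0.2924] jaw yaw -133.7767705356776 q [ 0.4142  0.3663  0.0787  1.6021 -0.0304  1.1762 -1.8354] F [ 0.9069  0.8564 -0.4234] M [0.0044 0.0463 0.0507] 0.042617179939885654
knob 94 [0.5029 0.0453] 140.08793913987688
side arm 230 [0.6    0.1545] -151.3431270768351
mic (array([0.4595, 0.1154]), np.float64(-2.6271368691943366), np.float64(0.146616117615584), array([-0.0755,  0.112 ]), np.float64(0.011039213161876393), 631)
foot 0.88 [ 0.6465 -0.1403  0.    ]
pop_shield 0.6 [0.4892 0.3905 0.    ]
hex_wrench_a 0.7 [0.4428 0.1589 0.    ]
knob 61 [0.5065 0.037 ] 141.2025433088727
top arm 219 [0.5874 0.1458] -150.25702039500752
mic (array([0.4578, 0.1184]), np.float64(-2.629495799600256), np.float64(0.14400984886466134), array([-0.0743,  0.1142]), np.float64(0.0021873582293254652), 384)
foot 0.74 [ 0.636  -0.1449  0.    ]
foot 0.16 [0.3786 0.0804 0.    ]
pop_shield 0.84 [0.4799 0.385  0.    ]
pop_shield 0.57 [0.7023 0.2047 0.    ]
hex_wrench_a 0.62 [0.4529 0.1754 0.    ]
hex_wrench_a 0.58 [0.5937 0.1403 0.    ]
```

View pics/h_side.png

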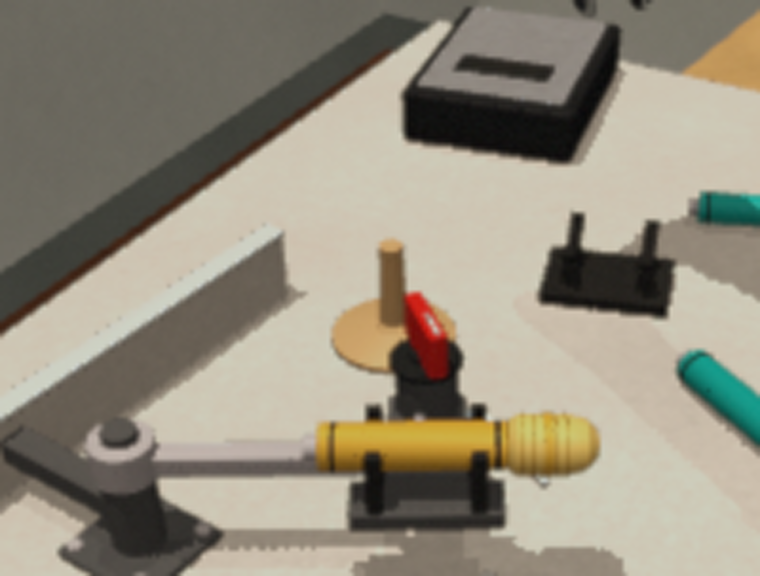

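View pics/h_top.png

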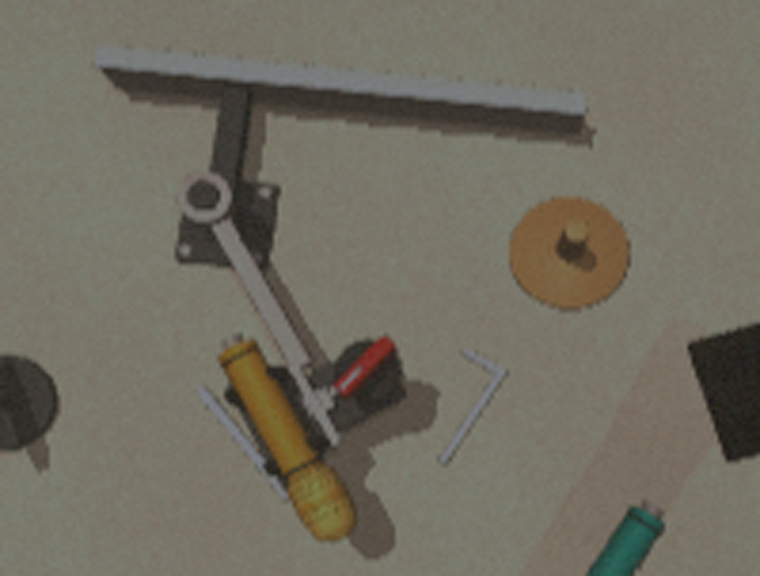

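The arm is at -150.3° (0.95 rad). The mic axis is within 1 mm of the seat, and the knob has stayed turned by about 71°. Handing in.

```bash
python3 -c "
from bench import r
print(r.hand_in())"
```

```text
the job is handed in; nothing more can be done
None
```

The job is done and handed in at about 24 s of the 72 s allowed. I swung the arm to its stop and laid the gold microphone in the clip with its grille outward. Then I turned the clamp knob until it locked and let go.

**Last checks (pictures taken after letting go):**
- **Arm:** it lies at 0.95 rad from the folded position, its hard stop. When it met the stop it stalled and the force rose to about 22 N.
- **Microphone:** from the top camera, its axis lies within 1 mm of the seat at 144 mm high, about 1–2 mm off along its length. Its direction is within about 0.4° of the arm's.
- **Knob:** it stayed at about 70–71° (1.23 rad) after release. The gripper had turned it 1.27 rad, reaching 0.92 N m at the stop.
- **Other things:** the tan foot, pop shield and hex wrenches look unmoved in the pictures. I did not measure them one by one.

**Where readings disagreed:**
- **Arm start:** it measured about 0.45 rad, outside the stated 0 to 0.35.
- **Side camera:** it put the microphone about 3 mm off the seat and the arm 1° off. Its view of the microphone is one-sided and the fit there was poor, so I relied on the top camera.

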